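Check-weigh a sprung balance and hold its range slide

TASK

Set the largest of the three steel check weights gently upright on the balance pan, centred inside the engraved ring, without pushing the pan down onto its stop, and let go of it. Then pull the spring-return range slide beside the pan out by its black upright handle until its pointer stands opposite the small white index block on the scale bar, and keep it there with the gripper: the balance stays in its check range only while the slide is held, so finish while still holding it. Leave the other two weights, the white crucible and the clamp ring where they are.

Things in the scene. Friction and masses are not known exactly. Their poses are not given: they have to be found in the camera images.
- balance: Grey bench balance unit fixed to the bench, 220 mm (x) x 300 mm (y) x 60 mm high. Origin: centre of its underside; x points away from the slide's pull direction, y towards the pan side, z up. It stands at varying places and yaws.
- pan: Round flat steel pan, 100 mm diameter, 3 mm thick, no rim, with an engraved ring of 58 mm diameter about its centre. Origin: centre of its top face, 87 mm above the bench when empty, 75 mm to +y of the balance's centre; axes as the balance's. Sprung: it moves straight down, 900 N/m, about 5 mm under the largest weight; end stop 16 mm down (14 mm counts as on the stop).
- slide: Spring-return range slide on rails on the balance's top, pulled along the balance's -x; axes as the balance's. Origin: on the top plate (60 mm above the bench) under the middle of the handle; at home at x = +35, y = -80 mm on the balance. Travel 90 mm; the spring pulls it home with 3.2 N plus 80 N/m. Its carriage is 50 mm (x) by 46 mm, top 12 mm above the origin.
- slide_handle_top (a point): Middle of the top of the slide's handle, 62 mm above the slide's origin. The handle is a black upright plate 14 mm thick in the pull direction (x), 40 mm wide (y), 50 mm high above the carriage, clear on both sides. Axes as the balance's.
- slide_pointer (a point): Tip of the slide's pointer, a 3 mm metal bar that sticks out 14 mm from the carriage's -y side towards the scale bar, in line with the middle of the handle, 13.5 mm above the balance's top. Axes as the balance's.
- index_block: Small white plastic block clamped on the scale bar, 10 mm along x, 22 mm along y, 18 mm high; its place varies, 35 to 65 mm of pull from home. Origin: centre of its underside, 63 mm above the bench; axes as the balance's. The pointer is opposite it when its x in this frame is within the block's 10 mm width. The block does not stop the slide.
- weight_large: Largest check weight, steel, about 0.5 kg: plain upright cylinder 40 mm diameter x 44 mm high with a neck (16 mm diameter) and a round knob (25 mm diameter) on top, 65 mm high in all. Origin: centre of its underside; z up through the knob.
- weight_medium: Middle check weight, same shape, 29 mm diameter x 34 mm, 55 mm high with its knob. Origin: centre of its underside. Leave alone.
- weight_small: Smallest check weight, same shape, 22 mm diameter x 26 mm, 47 mm high with its knob. Origin: centre of its underside. Leave alone.
- crucible: Open white ceramic crucible, 48 mm diameter, 45 mm high. Origin: centre of its underside. Leave alone.
- clamp_ring: Flat aluminium clamp ring, 70 mm outer and 44 mm inner diameter, 16 mm high. Origin: centre of its underside. Leave alone.

How it is judged:
On the way, in this order (a step that is already met when the one before it is completed fails the run):
1. the largest weight stands upright, centred and released on the pan (horizontal distance between weight_large and pan below 0.009 m and contact force between weight_large and pan above 3 N and contact force between weight_large and the fingers below 0.1 N and angle between weight_large's own z axis and vertical below 0.1 rad and linear speed of weight_large below 0.02 m/s), for 0.3 s.
2. the fingers hold the slide with its pointer opposite the index block, the weight still on the pan (all of step 1 and x of slide_pointer in the frame of index_block between -0.005 and 0.005 m and contact force between slide and the fingers above 2 N), for 0.5 s.
At the end, for the whole second after the job is handed in: The largest weight stands upright on the pan (within 0.1 rad), at rest, within 9 mm of the pan's centre, untouched by the fingers, and the fingers are holding the slide (over 2 N) with its pointer within 5 mm of the index block's middle along the pull direction (all of step 2); the arm keeps its last pose, push and grip.
It fails at once if the pan is pushed down onto its stop (z of pan in the frame of balance below 0.073 m).
It fails at once if a bystander (other weight, crucible or clamp ring) is moved by more than 20 mm or knocked over (distance of any of weight_medium, weight_small, crucible, clamp_ring from where it was at the start of the episode above 0.02 m or angle between any of weight_medium, weight_small, crucible, clamp_ring's own z axis and vertical above 0.5 rad).
It also fails if it takes over 51 s, if anything falls off the work surface, if the arm or the gripper's body presses on something with over 40 N, if the wrist force passes 120 N, or if a joint passes its speed limit or range.

ROBOT

A 7-joint arm with a two-finger parallel gripper is mounted at the origin on the work surface. World frame = base frame: x ahead of the robot, y to its left, z up, the work surface at z = 0. Lengths are in m, angles in rad, forces in N, time in s.
With the tool pointing down it reaches from about 0.4 to 0.85 m from the base axis. Payload 10.4 kg.
Tool frame: the origin (TCP) lies on the centre line of the jaws, within the pads' length; the fingertips stand 22 mm ahead of it and the grasp point (between the pads) lies 3 mm ahead of it; y points along the fingers, x is the direction in which the jaws open and shut, and the axes are right-handed (so a half turn about y gives the same grasp; the last joint's range is limited). The gripper opens to 85 mm and grips with 20 to 120 N. Pads are 22 mm wide; open, the fingers measure 114 mm over their backs; the gripper's body (76 mm by 85 mm) begins 54 mm behind the grasp point. The pads swing forward as they close: fully open they stand 13 mm farther back than shut.
Start: joints at [1.283, 0.332, -0.065, 1.46, 0.022, 1.35, -0.088], TCP at [0.164, -0.603, 0.253] pointing down, gripper open.
Joint ranges: [-2.6, 2.6], [-0.5, 2.12], [-1.47, 1.34], [0.16, 2.42], [-1.27, 4.41], [0.06, 2.06], [-2.6, 2.6]. Speed limits (rad/s): [2.22, 2.22, 2.79, 2.79, 3.14, 3.14, 3.14].

INTERFACE

Orientations are given as [roll, pitch, yaw] about the fixed x, y, z axes, in that order (R = Rz(yaw) Ry(pitch) Rx(roll)).
In Python, from rig import read_state, snapshot, finish_job gives the robot as it stands.
- The arm moves only by the shell command python3 -m inch 'ROWS' [FORCE]. ROWS is JSON, a list of rows, each a list of 3 entries, a list of its own where there are three numbers: the shift along the world's x, y, z in cm, then the turn about the world's z in degrees, then the opening, from -1 (shut) to 1 (fully open). In form: [[[dx, dy, dz], spin, hand], ...]. A call has exactly 10 rows; each row shifts and turns the commanded pose from where the row before left it; what a row does not reach is not made up. A row lasts 1/10 s, in which the tool goes at most 50 mm and 8.59 degrees, less where a joint would pass 70% of its speed; a pose out of reach is approached as far as the arm can. A call with a gripper value outside its range is refused whole. The fingers move at their own pace and stop on an object; FORCE is the grip in N (left out, the last holds). Time passes only in rows, so rows that do not move let the fingers close, or fill a call up. It gives the time, the measured TCP pose, the force and the opening at its end, in the units of the state.
- read_state(): the state, without advancing time (a new reading comes with each control period).
- snapshot(name): name is "scene" or "side" or "wrist"; returns a dict with "img" (480x640x3 uint8, red, green, blue), "K" (3x3 intrinsics, pixels), "T" (4x4, takes a point from camera to world coordinates). Camera axes: x right, y down, z forward; pixel columns grow to the right and rows downward; lengths in m; the calibration is good to about 2 mm. A picture is of the moment at which its call begins. There is no depth.
- finish_job(): hands the job in, once; it reports no verdict.
The state is a dict: "clock": time; "joint_pos": joint angles; "joint_vel": joint speeds; "joint_efforts": joint torques, N m; "eef_pos": TCP position; "orientation": TCP orientation; "contact_force": force on the tool from outside, world axes, zero at the start; "ft_torque": the same for the moment, N m; "gripper_width": finger opening in m.
Only numpy, scipy, OpenCV 4.12 (cv2) and the standard library are available. Lean on these libraries where they do the work, as an engineer would, in place of code of your own. Each camera call takes 0.05 s, during which the arm holds its last target. There are 200 camera calls.

## Working session

There is one attempt and no reset: what is moved stays moved. The work goes in short steps, Python scripts to look and compute and a shell command to move; the robot and the scene stay as the last step left them, time stands still between calls to the robot, and variables do not carry over. Pictures are saved under pics/ and viewed, about 8 in all and at most 12, crops included, and the job is handed in when it is done.

```bash
mkdir -p pics; ls
python3 - <<'E'
from rig import *
import cv2
s=read_state()
for k,v in s.items(): print(k,v)
for n in("scene","side"):
    d=snapshot(n); cv2.imwrite(f"pics/{n}0.png",d["img"][:,:,::-1]); print(n,d["K"],d["T"])
E
```

```text
pics
clock 0.0
joint_pos [ 1.28340506  0.33283612 -0.06470557  1.46094436  0.02161096  1.34988526
 -0.08845964]
joint_vel [-3.43407374e-07  2.78270323e-04 -5.73139092e-04 -1.31284412e-04
 -1.11207314e-03  1.72481997e-04  2.20136200e-04]
joint_efforts [ 1.33077569e-04 -6.25450087e+01  4.96214046e-02 -3.91615891e+01
  1.62492902e-02  9.73666931e-03  3.42761450e-05]
eef_pos [ 0.1634745  -0.60288898  0.2525368 ]
orientation [-1.57086952e+00  1.37519218e-03 -1.30593602e+00]
contact_force [0.76402248 0.43594001 0.29318107]
ft_torque [-0.03250773  0.01922917 -0.03655466]
gripper_width 0.08522733558183923
scene [[470.46224972   0.         317.06012908]
 [  0.         470.46224972 234.4269591 ]
 [  0.           0.           1.        ]] [[-0.83759405  0.28185922 -0.46796537  1.14285359]
 [ 0.54628805  0.4358543  -0.71526247  0.76244504]
 [ 0.0023614  -0.85474348 -0.51904529  0.67483657]
 [ 0.          0.          0.          1.        ]]
side [[535.65366215   0.         322.67473674]
 [  0.         535.65366215 239.15289455]
 [  0.           0.           1.        ]] [[ 0.98571993 -0.11667896  0.12141763  0.4523115 ]
 [-0.16774075 -0.74375958  0.64705851 -0.81714137]
 [ 0.01480741 -0.65818516 -0.75271046  1.01070234]
 [ 0.          0.          0.          1.        ]]
```

View pics/scene0.png

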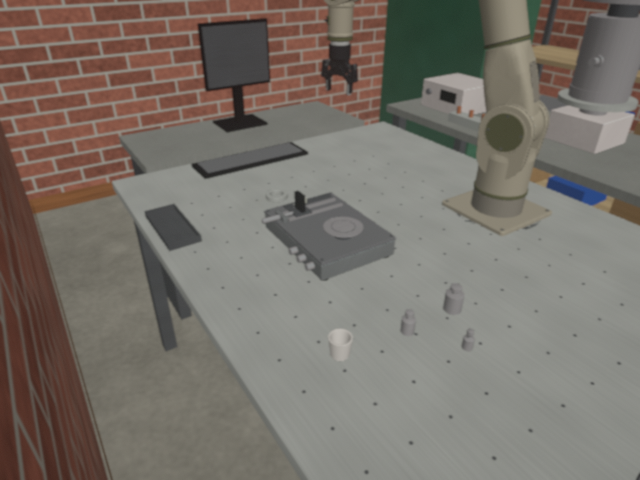

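View pics/side0.png

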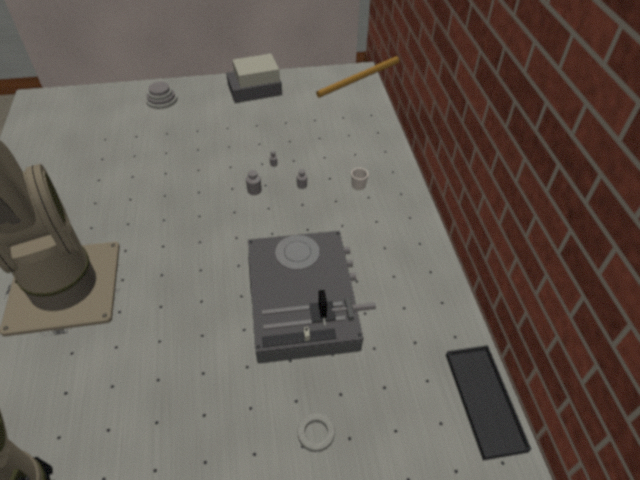

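The scene view shows the balance at about (330,230) and weights at (454,298), (408,322) and (468,340). The side view shows the large weight at (254,182), pan at (297,251), handle at (323,300) and index block at (307,332). I'll enlarge these.

Run:
```python
import cv2,numpy as np
s=cv2.imread("pics/side0.png");c=cv2.imread("pics/scene0.png")
a=cv2.resize(s[225:375,230:380],None,fx=4,fy=4,interpolation=cv2.INTER_CUBIC)
b=cv2.resize(s[145:205,235:375],None,fx=4,fy=4,interpolation=cv2.INTER_CUBIC)
d=cv2.resize(c[275:365,320:485],None,fx=4,fy=4,interpolation=cv2.INTER_CUBIC)
cv2.imwrite("pics/a.png",a)
o=np.zeros((600,660,3),np.uint8);o[:240,:560]=b;o[240:600]=d;cv2.imwrite("pics/b.png",o)
```

```text
(no output)
```

View pics/a.png

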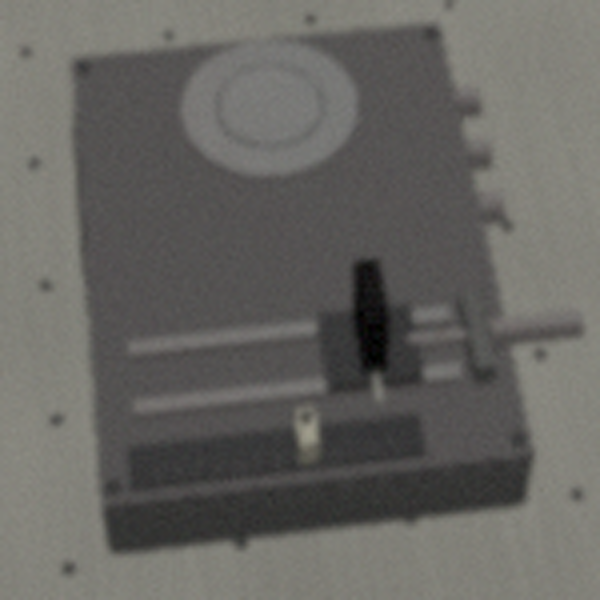

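View pics/b.png

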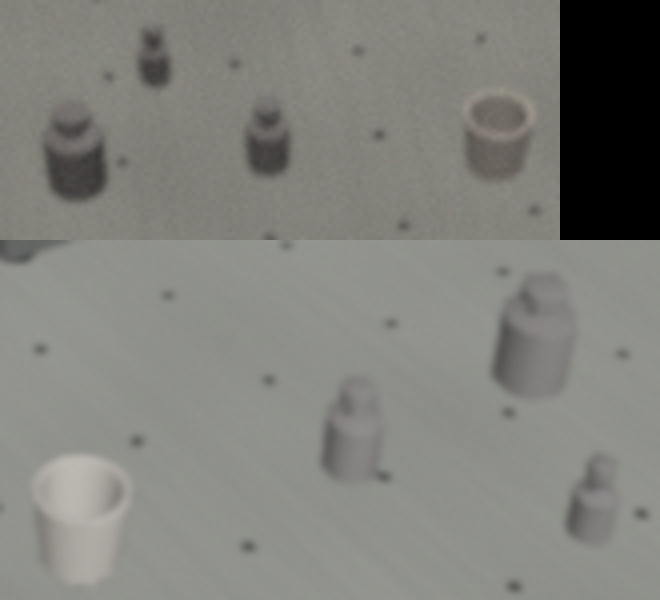

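Crop a shows the plate corners at (75,62), (440,27), (530,455) and (103,495), the pan at (269,107), the pointer tip at (378,400), and the index block top at (307,412). In crop b, the large weight's extents are x 45–106, y 99–199 (side) and x 493–576, y 272–397 (scene).

```bash
cat > h.py <<'E'
import numpy as np
from scipy.optimize import least_squares
def px(cam,P):
    T=cam["T"];c=(np.atleast_2d(P)-T[:3,3])@T[:3,:3];q=c@cam["K"].T;return q[:,:2]/q[:,2:]
def ray(cam,uv,z):
    d=cam["T"][:3,:3]@np.linalg.solve(cam["K"],[*uv,1.]);o=cam["T"][:3,3];return o+d*(z-o[2])/d[2]
def b2w(p,B):
    B=np.atleast_2d(B);c,s=np.cos(p[2]),np.sin(p[2])
    return np.c_[p[0]+c*B[:,0]-s*B[:,1],p[1]+s*B[:,0]+c*B[:,1],B[:,2]]
def rings(rz,x,y):
    a=np.linspace(0,2*np.pi,73);return np.vstack([np.c_[x+r*np.cos(a),y+r*np.sin(a),0*a+z] for r,z in rz])
LARGE=[(.02,0),(.02,.044)]+[(.0125*np.cos(t),.0525+.0125*np.sin(t)) for t in np.linspace(0,np.pi/2,7)]
def bbox(cam,x,y):
    q=px(cam,rings(LARGE,x,y));return np.r_[q.min(0),q.max(0)]
E
python3 - <<'E'
from h import *; from rig import *
S=snapshot("side");C=snapshot("scene")
f=lambda u,v,ox,oy:np.array([(u+.5)/4-.5+ox,(v+.5)/4-.5+oy])
A=lambda u,v:f(u,v,230,225)
B=np.array([[-110,150,60],[110,150,60],[110,-150,60],[-110,-150,60],[0,75,87],[35,-117,73.5]])/1e3
U=np.array([A(75,62),A(440,27),A(530,455),A(103,495),A(269,107),A(378,400)])
r=least_squares(lambda p:(px(S,b2w(p,B))-U).ravel(),[.5,0,0])
p=r.x;print("bal",p,np.degrees(p[2]));print(r.fun.reshape(-1,2).round(2))
np.save("bal.npy",p)
print("pan fit",b2w(p,[0,.075,.087]),"ray",ray(S,A(269,107),.087),"scene ray",ray(C,(343.5,227.5),.087))
print("handle top",b2w(p,[.035,-.08,.122]), "px",px(S,b2w(p,[.035,-.08,.122])),"want",A(367,268))
ib=ray(S,A(307,412),.081);c,s=np.cos(p[2]),np.sin(p[2]);d=ib[:2]-p[:2]
print("index",ib,"bal frame",c*d[0]+s*d[1],-s*d[0]+c*d[1])
for nm,cam,b in(("side",S,np.r_[f(45,99,235,145),f(106,199,235,145)]),("scene",C,np.r_[f(493,32,320,275),f(576,157,320,275)])):
    r=least_squares(lambda q:bbox(cam,*q)-b,[.4,.2]);print(nm,r.x,r.fun)
for u,v,ox,oy in((155,85,235,145),(268,172,235,145),(497,175,235,145)): print(ray(S,f(u,v,ox,oy),0))
E
```

```text
bal [ 0.53667974 -0.12320243 -0.03420763] -1.9599529509570526
[[-0.6  -1.95]
 [ 0.41 -1.55]
 [ 0.8   0.13]
 [-1.13  2.24]
 [ 0.44 -0.67]
 [ 0.14  0.43]]
pan fit [[ 0.53924481 -0.04824631  0.087     ]] ray [ 0.53799117 -0.05003482  0.087     ] scene ray [ 0.54008633 -0.03976782  0.087     ]
handle top [[ 0.56892319 -0.20435266  0.122     ]] px [[322.17730997 296.48739037]] want [321.375 291.625]
index [ 0.53014102 -0.24616435  0.081     ] bal frame -0.0023294789371832124 -0.12311361372636631
side [0.46177265 0.25976949] [-0.50684792  0.34212585  0.51954825 -0.34850113]
scene [0.45534568 0.25342899] [-0.63082792  0.22472243  0.61189782 -0.24518528]
[0.52332673 0.34608846 0.        ]
[0.5898676  0.24515213 0.        ]
[0.74423193 0.21835731 0.        ]
```

```bash
python3 -m inch '[[[2.5,1.5,0],5,1],[[3.6,2.5,0],7.5,1],[[3.8,2.6,0],7.5,1],[[3.8,2.6,0],7.5,1],[[3.8,2.6,0],7.5,1],[[3.8,2.6,0],7.5,1],[[3.8,2.6,0],7.5,1],[[3.8,2.6,0],7.5,1],[[3.6,2.6,0],7.5,1],[[2,3,0],7.5,1]]' 40
python3 -m inch '[[[0,4,0],0,1],[[0,4.5,0],0,1],[[-0.5,4.5,0],0,1],[[-1,4.5,0],0,1],[[-1,4.5,0],0,1],[[-1,4.5,0],0,1],[[-1,4.5,0],0,1],[[-1,4.5,0],0,1],[[-1,4,0],0,1],[[-0.5,3.5,0],0,1]]'
```

```text
clock: 1.2
eef_pos: [0.5108, -0.3494, 0.2528]
orientation: [-1.57, -0.0, -0.034]
contact_force: [-0.1, -0.2, -0.4]
gripper_width: 0.0857
clock: 2.2
eef_pos: [0.4375, 0.0809, 0.2535]
orientation: [-1.572, -0.001, -0.039]
contact_force: [1.1, 0.6, -0.5]
gripper_width: 0.0855
```

```bash
python3 -m inch '[[[0.2,3,0],0,1],[[0.2,3,0],0,1],[[0.2,3,0],0,1],[[0.2,3,0],0,1],[[0.2,2,0],0,1],[[0.2,1.5,0],0,1],[[0.2,1,0],0,1],[[0,0,0],0,1],[[0,0,0],0,1],[[0,0,0],0,1]]'
python3 - <<'E'
from rig import *; import cv2
d=snapshot("wrist");cv2.imwrite("pics/w1.png",d["img"][:,:,::-1]);print(d["K"],d["T"],read_state()["eef_pos"])
E
```

```text
clock: 3.2
eef_pos: [0.4528, 0.2428, 0.2533]
orientation: [-1.571, -0.0, -0.042]
contact_force: [-0.8, -0.3, -0.6]
gripper_width: 0.0852
[[332.91877668   0.         317.60266651]
 [  0.         332.91877668 235.46494702]
 [  0.           0.           1.        ]] [[ 9.99103574e-01 -4.05917767e-02 -1.20148388e-02  4.56172483e-01]
 [-4.23276895e-02 -9.62228057e-01 -2.68934069e-01  3.10368005e-01]
 [-6.44503301e-04  2.69201549e-01 -9.63083647e-01  3.74127642e-01]
 [ 0.00000000e+00  0.00000000e+00  0.00000000e+00  1.00000000e+00]] [0.45278174 0.24282621 0.25334585]
```

View pics/w1.png

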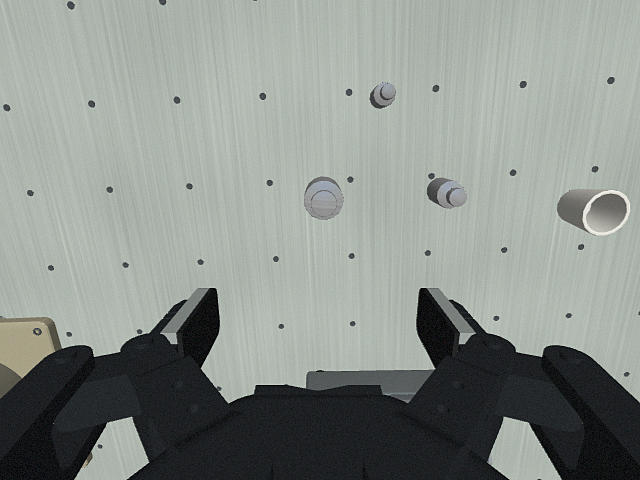

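The wrist view shows the large weight with box x 304.5–344, y 177–220 and knob centre (323,203). The other weights and the crucible are well to the right and clear.

Run:
```python
from h import *; from rig import *; import cv2
W=snapshot("wrist")
b=np.array([304.5,177,344,220.])
r=least_squares(lambda q:bbox(W,*q)-b,[.4,.2]);print(r.x,r.fun)
print(ray(W,(323,203.5),.060))
```

```text
[0.46025843 0.25369271] [-0.22835042 -0.50179259  0.22830207  0.48336131]
[0.45878579 0.25409758 0.06      ]
```

```bash
python3 -m inch '[[[0.7,1.1,-2],0,1],[[0,0,-3],0,1],[[0,0,-3],0,1],[[0,0,-3],0,1],[[0,0,-3],0,1],[[0,0,-3],0,1],[[0,0,-2],0,1],[[0,0,-1],0,1],[[0,0,0],0,1],[[0,0,0],0,1]]'
```

```text
clock: 4.3
eef_pos: [0.4601, 0.255, 0.0543]
orientation: [-1.57, -0.001, -0.041]
contact_force: [0.6, 0.2, 0.5]
gripper_width: 0.0851
```

```bash
python3 -m inch '[[[0,-0.1,-1],0,1],[[0,0,-0.8],0,1],[[0,0,0],0,1],[[0,0,0],0,-0.2],[[0,0,0],0,-0.5],[[0,0,0],0,-1],[[0,0,0],0,-1],[[0,0,0],0,-1],[[0,0,0],0,-1],[[0,0,0],0,-1]]' 40
python3 -m inch '[[[0,0,0],0,-1],[[0,0,0.5],0,-1],[[0,0,1],0,-1],[[0,0,1.5],0,-1],[[0,0,2],0,-1],[[0,0,3],0,-1],[[0,0,3],0,-1],[[0,0,2],0,-1],[[0,0,0],0,-1],[[0,0,0],0,-1]]' 40
```

```text
clock: 5.3
eef_pos: [0.4596, 0.2539, 0.0358]
orientation: [-1.571, -0.0, -0.041]
contact_force: [-2.7, -0.5, 5.8]
gripper_width: 0.0388
clock: 6.3
eef_pos: [0.4595, 0.2535, 0.1654]
orientation: [-1.571, -0.001, -0.041]
contact_force: [-0.0, -0.7, -4.9]
gripper_width: 0.0388
```

```bash
python3 -m inch '[[[0,-1.5,1.5],0,-1],[[0.5,-3,1.5],0,-1],[[1,-4.5,1.5],0,-1],[[1,-5,1],0,-1],[[1,-5,0],0,-1],[[1,-5,0],0,-1],[[1,-5,0],0,-1],[[1,-4.5,0],0,-1],[[0.5,-3.5,0],0,-1],[[0,-2,0],0,-1]]' 
python3 -m inch '[[[0.5,-1,0],2,-1],[[0,-0.5,0],0,-1],[[0,0,0],0,-1],[[0,0,0],0,-1],[[0,0,0],0,-1],[[0,0,0],0,-1],[[0,0,0],0,-1],[[0,0,0],0,-1],[[0,0,0],0,-1],[[0,0,0],0,-1]]'
python3 - <<'E'
from rig import *; import cv2
d=snapshot("wrist");cv2.imwrite("pics/w2.png",d["img"][:,:,::-1])
E
```

```text
clock: 7.3
eef_pos: [0.5278, -0.1353, 0.2178]
orientation: [-1.571, 0.003, -0.045]
contact_force: [0.6, -0.3, -4.3]
gripper_width: 0.0386
clock: 8.3
eef_pos: [0.5336, -0.1464, 0.22]
orientation: [-1.571, -0.0, -0.006]
contact_force: [0.0, -0.5, -4.8]
gripper_width: 0.0387
```

View pics/w2.png

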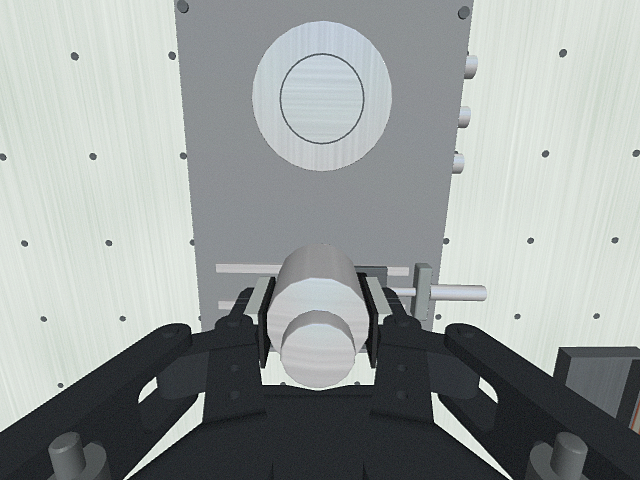

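Pan box x 252.5–392, y 21–171; ring box x 280–364, y 53–144. The weight hangs straight in the jaws.

Run:
```python
from h import *; from rig import *
W=snapshot("wrist")
for rad,b in((.05,[252.5,21,392,171]),(.029,[280,53,364,144])):
    def bb(x,y,z): q=px(W,rings([(rad,z)],x,y));return np.r_[q.min(0),q.max(0)]
    r=least_squares(lambda q:bb(*q,.087)-b,[.54,-.05]);print(r.x,r.fun)
p=np.load("bal.npy")
print("corner",[ray(W,uv,.06) for uv in((176,0),(200,320),(472,0),(440,260))])
print(read_state()["eef_pos"],read_state()["orientation"])
```

```text
[ 0.53787343 -0.04996885] [-0.64319756 -0.52619848  0.64219566  0.73679063]
[ 0.53770295 -0.04956925] [ 1.20113385  1.54015805 -1.19995982 -1.83558802]
corner [array([0.43140562, 0.02229758, 0.06      ]), array([ 0.42250065, -0.23925211,  0.06      ]), array([0.64792206, 0.02088375, 0.06      ]), array([ 0.64315742, -0.18062493,  0.06      ])]
[ 0.53361724 -0.14644271  0.21994933] [-1.57078883e+00 -6.45570860e-05 -5.77325426e-03]
```

```bash
python3 -m inch '[[[0,1,0],-1,-1],[[0.2,2.5,0],-1,-1],[[0.2,3,0],0,-1],[[0,2,-1],0,-1],[[0,1,-2],0,-1],[[0,0.2,-2.5],0,-1],[[0,0,-2],0,-1],[[0,0,-1],0,-1],[[0,0,-0.5],0,-1],[[0,0,0],0,-1]]'
```

```text
clock: 9.4
eef_pos: [0.5377, -0.0495, 0.13]
orientation: [-1.571, 0.0, -0.041]
contact_force: [-0.0, -0.2, -3.8]
gripper_width: 0.0386
```

```bash
python3 -m inch '[[[0,0,-0.3],0,-1],[[0,0,-0.2],0,-1],[[0,0,-0.2],0,-1],[[0,0,-0.1],0,-1],[[0,0,-0.1],0,-1],[[0,0,-0.1],0,-1],[[0,0,-0.1],0,-1],[[0,0,0],0,-1],[[0,0,0],0,-1],[[0,0,0],0,-1]]'
```

```text
clock: 10.4
eef_pos: [0.5378, -0.0495, 0.1191]
orientation: [-1.571, -0.0, -0.041]
contact_force: [-0.6, -0.8, -0.4]
gripper_width: 0.0387
```

```bash
python3 -m inch '[[[0,0,-0.1],0,-1],[[0,0,0],0,-1],[[0,0,0],0,0],[[0,0,0],0,0.3],[[0,0,0],0,0.6],[[0,0,0],0,1],[[0,0,0],0,1],[[0,0,0],0,1],[[0,0,0],0,1],[[0,0,0],0,1]]' 20
python3 -m inch '[[[0,0,0],0,1],[[0,0,0.5],0,1],[[0,0,1],0,1],[[0,0,2],0,1],[[0,0,3],0,1],[[0,0,3],0,1],[[0,0,2],0,1],[[0,-2,1],0,1],[[0,-3,0],0,1],[[0,-3,0],0,1]]' 20
python3 - <<'E'
from rig import *; import cv2,numpy as np
d=snapshot("wrist");s=snapshot("side")["img"][:,:,::-1]
o=np.zeros((480,800,3),np.uint8);o[:320,:427]=cv2.resize(d["img"][:,:,::-1],(427,320));o[:,427:]=cv2.resize(s[225:375,230:347],(373,480),interpolation=cv2.INTER_CUBIC)
cv2.imwrite("pics/w3.png",o);cv2.imwrite("pics/w3full.png",d["img"][:,:,::-1])
E
```

```text
clock: 11.4
eef_pos: [0.5376, -0.0494, 0.118]
orientation: [-1.571, -0.0, -0.041]
contact_force: [0.2, -0.4, -0.0]
gripper_width: 0.0852
clock: 12.4
eef_pos: [0.5379, -0.13, 0.2445]
orientation: [-1.572, -0.002, -0.039]
contact_force: [-0.3, 0.1, -0.2]
gripper_width: 0.0854
```

View pics/w3full.png

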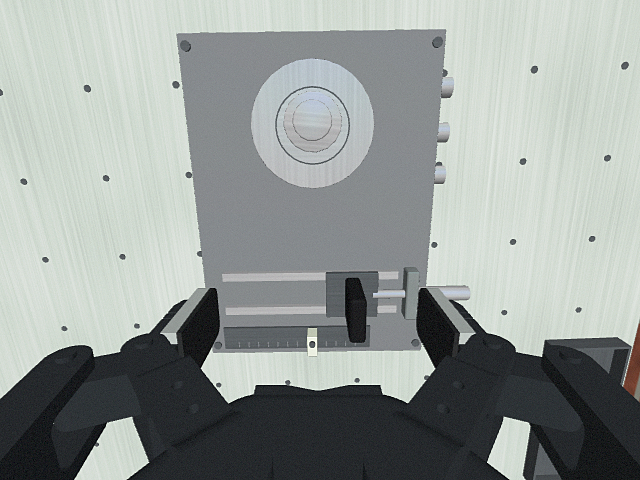

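The weight stands centred in the ring (weight box centre about (313,120), ring centre (312.5,125)). The handle top is around (355,~290), and the index block is at x 307–317, y 327–357.

Run:
```python
from h import *; from rig import *; import cv2
W=snapshot("wrist");print(read_state()["eef_pos"])
r=ray(W,(312.5,125),.0815);print("ring now",r)
p=np.array([.53525,-.12466,np.radians(-1.95)])
inv=lambda w:(lambda d:(np.cos(p[2])*d[0]+np.sin(p[2])*d[1],-np.sin(p[2])*d[0]+np.cos(p[2])*d[1]))(w[:2]-p[:2])
for v,z in((328,.081),(340,.081),(355,.063)): print("index bal",inv(ray(W,(312.2,v),z)))
h=np.array([[.035+a,-.08+b,z] for z in(.122,.072) for a in(-.007,.007) for b in(-.02,.02)])
print("handle px",px(W,b2w(p,h)).round(1).tolist()); print("handle top",b2w(p,[.035,-.08,.122]))
np.save("bal2.npy",p)
cv2.imwrite("pics/w4.png",cv2.resize(W["img"][255:365,210:430,::-1],None,fx=3.6,fy=3.6,interpolation=cv2.INTER_CUBIC))
```

```text
[ 0.53743539 -0.13161464  0.24356104]
ring now [ 0.53730199 -0.0532604   0.0815    ]
index bal (np.float64(-0.0038981166212069527), np.float64(-0.11344379120828514))
index bal (np.float64(-0.004129815115118145), np.float64(-0.12654654619746436))
index bal (np.float64(-0.004942895207212298), np.float64(-0.15613994534590697))
handle px [[349.6, 339.8], [350.2, 295.7], [366.5, 339.6], [367.8, 295.5], [344.9, 310.4], [345.2, 272.1], [359.3, 310.2], [360.1, 271.9]]
handle top [[ 0.56750754 -0.20580463  0.122     ]]
```

View pics/w4.png

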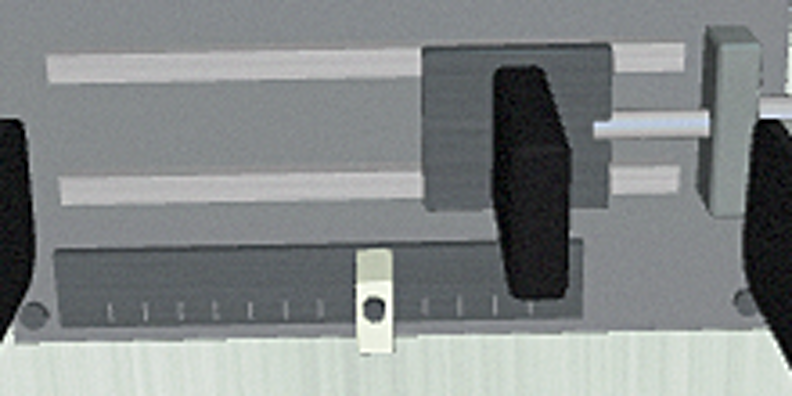

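Handle top centre measures (358.5,317.4) against (358.5,317.6) predicted. The index block top centre, (313.9,342.7), gives a pull of about 37.5 mm. I'll move over the handle with a part-open hand.

```bash
python3 - <<'E'
from h import *; from rig import *
W=snapshot("wrist");p=np.load("bal2.npy");d=ray(W,(313.9,342.7),.081)[:2]-p[:2];c,s=np.cos(p[2]),np.sin(p[2]);print(c*d[0]+s*d[1],-s*d[0]+c*d[1])
E
python3 -m inch '[[[0.5,-1,0],0.3,0.05],[[1,-2.5,0],0,0.05],[[1,-2.5,0],0,0.05],[[0.5,-1.4,-1],0,0.05],[[0,0,-2.5],0,0.05],[[0,0,-3],0,0.05],[[0,0,-2.5],0,0.05],[[0,0,-1],0,0.05],[[0,0,0],0,0.05],[[0,0,0],0,0.05]]' 40
```

```text
-0.0020759540284924216 -0.12654694942718417
clock: 13.6
eef_pos: [0.5683, -0.2032, 0.144]
orientation: [-1.571, -0.001, -0.035]
contact_force: [-0.1, 0.3, -0.0]
gripper_width: 0.0449
```

```bash
python3 -m inch '[[[-0.1,-0.2,-1.2],0,0.05],[[0,0,-1.5],0,0.05],[[0,0,-1],0,0.05],[[0,0,0],0,0.05],[[0,0,0],0,-0.3],[[0,0,0],0,-0.5],[[0,0,0],0,-1],[[0,0,0],0,-1],[[0,0,0],0,-1],[[0,0,0],0,-1]]' 40
```

```text
clock: 14.6
eef_pos: [0.5674, -0.2054, 0.1066]
orientation: [-1.571, -0.002, -0.035]
contact_force: [4.0, -1.0, 2.7]
gripper_width: 0.0132
```

```bash
python3 -m inch '[[[-0.2,0.01,0],0,-1],[[-0.4,0.01,0],0,-1],[[-0.6,0.02,0],0,-1],[[-0.7,0.02,0],0,-1],[[-0.7,0.02,0],0,-1],[[-0.6,0.02,0],0,-1],[[-0.4,0.02,0],0,-1],[[-0.1,0.01,0],0,-1],[[0,0,0],0,-1],[[0,0,0],0,-1]]' 40
python3 - <<'E'
from rig import *; import cv2,numpy as np
s=snapshot("side")["img"][:,:,::-1]; w=snapshot("wrist")["img"][:,:,::-1]
o=np.zeros((600,800,3),np.uint8);o[:360,:480]=cv2.resize(w,(480,360));o[:,480:]=cv2.resize(s[230:350,273:337],(320,600),interpolation=cv2.INTER_CUBIC)
cv2.imwrite("pics/w5.png",o);print(read_state()["eef_pos"])
E
```

```text
clock: 15.6
eef_pos: [0.5302, -0.2045, 0.1066]
orientation: [-1.572, -0.002, -0.035]
contact_force: [6.2, -1.4, 3.1]
gripper_width: 0.0136
[ 0.53018153 -0.20450879  0.10656926]
```

View pics/w5.png

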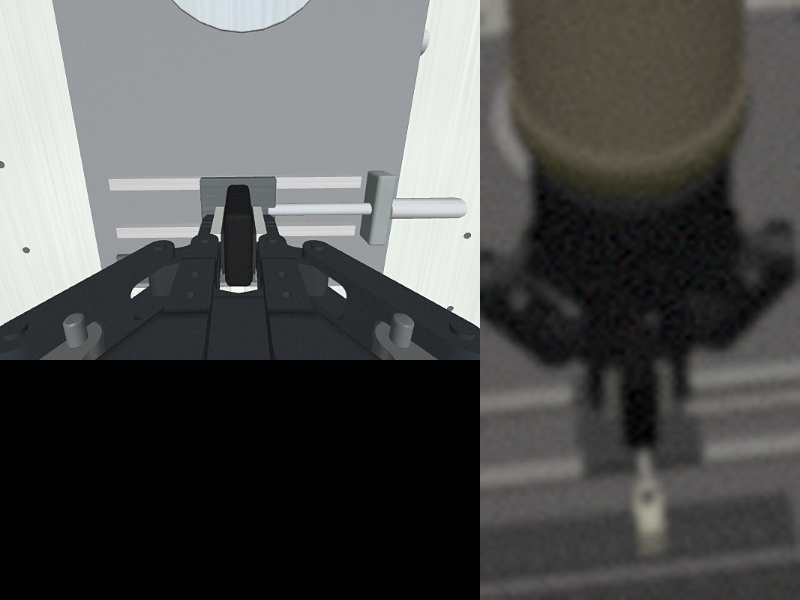

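In the side crop the pointer (645,465) lines up with the block top (649,495), allowing for the balance's tilt in the image. The 6.2 N pull matches the spring at 37 mm. I'll hold for a second and check the weight from the scene camera.

```bash
python3 -m inch '[[[0,0,0],0,-1],[[0,0,0],0,-1],[[0,0,0],0,-1],[[0,0,0],0,-1],[[0,0,0],0,-1],[[0,0,0],0,-1],[[0,0,0],0,-1],[[0,0,0],0,-1],[[0,0,0],0,-1],[[0,0,0],0,-1]]' 40
python3 - <<'E'
from rig import *; from h import *; import cv2
C=snapshot("scene");s=C["img"][:,:,::-1]
cv2.imwrite("pics/w6.png",cv2.resize(s[150:370,240:500],None,fx=2.7,fy=2.7,interpolation=cv2.INTER_CUBIC))
E
```

```text
clock: 16.7
eef_pos: [0.5302, -0.2045, 0.1066]
orientation: [-1.572, -0.002, -0.036]
contact_force: [5.8, -1.5, 3.1]
gripper_width: 0.0134
```

View pics/w6.png

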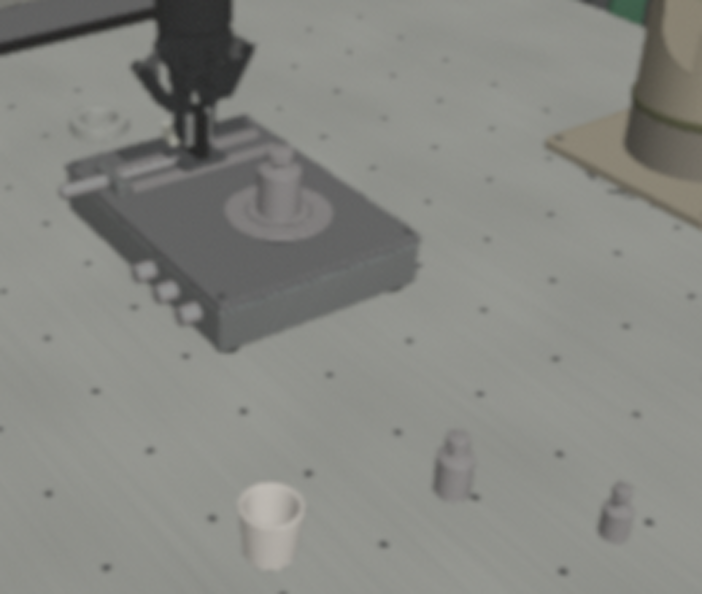

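The weight stands upright at (280,190), centred in the ring. The gripper is holding the slide, and the bystanders are untouched.

```bash
python3 -c "
from rig import *
print(finish_job())"
```

```text
the job is handed in; nothing more can be done
None
```

The job is handed in. The largest weight is standing released on the pan, and the gripper is still holding the range slide out at the index block. `finish_job` gave no verdict.

- **Weight:** I lowered it gently onto the pan and let go. The wrist view after release and the last scene picture show it upright and centred in the ring.
- **Pan:** I lowered the weight only until the pan carried it, about 5 mm down, so it stayed well short of its stop.
- **Slide:** I pulled it 37.2 mm with a 40 N grip. The pointer lines up with the index block in the side picture, and the 5.8–6.2 N pull on the tool matches the spring at that distance. It then held steady for over a second.
- **Bystanders:** The other two weights and the crucible are undisturbed in the last picture. The arm never went near the clamp ring.
- **Disagreements:** The scene and side cameras differed by about 6 mm on where the weight stood and 10 mm on the pan centre (the scene pan reading was rough). I used the wrist camera, which agreed with the side view on the pan to within 1 mm. The balance outline fit from the side view was also off by up to 2 pixels.

The run ended at about 17 s of the 51 s allowed.

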